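Feel along a panel's weld seam and stop on the high spot

TASK

Run one fingertip, or the shut fingers together, lightly along the raised weld seam on the brown panel, from its blue-taped end on the left towards the right, keeping touch with the bead, and stop with it resting on the gold-coloured blob of braze so that I can mark that high spot. Finish there, still lightly touching the blob. Do not press the padded panel down hard, do not lift off the seam or run on past the blob, and leave everything else on the bench where it is.

Things in the scene. Friction and masses are not known exactly. Their poses are not given: they have to be found in the camera images.
- panel (a joint): How far the padded panel is pressed down, in m: 0 at rest. It cannot slide, turn or be lifted; it only sinks straight down into its foam pads, about 1 mm per newton, and springs back when let go. 2 to 8 mm is a light touch; 15 mm or more is pressing too hard.
- panel_mid (a point): Point on the panel's skin under the middle of the seam, the panel's highest part, about 115 mm above the bench. The panel is a dark brown, crowned piece of car bodywork, 420 mm long (y) and 220 mm wide (x): its edges lie about 100 mm in front of the seam and 120 mm behind it, its ends 210 mm to the left and right of this point. x points away from the robot, y left, z up.
- stand: The stand under the panel: plywood base 250 x 400 mm with two timber and foam bolsters, fixed to the bench but placed anew each time, turned up to 0.3 rad. Origin on the bench under the middle of the seam; x points away from the robot, y to the left along the panel, z up.
- seam_1: Length 1 of the raised grey weld bead along the panel's crown, at the left (+y) end beside the blue tape strip; length 8 ends at the right. Each is 40 mm long, 10 mm wide, 2.5 mm proud. Together a smooth curve of 324 mm, its ends 25 mm nearer the robot and 14 mm lower than its middle. Origin on the crest at mid-length; x along the bead to the right, y away from the robot, z up.
- seam_2: Length 2 of 8 of the weld bead, next along from length 1. Origin on its crest at mid-length, axes as for length 1.
- seam_3: Length 3 of 8 of the weld bead, next along from length 2. Origin on its crest at mid-length, axes as for length 1.
- seam_4: Length 4 of 8 of the weld bead, next along from length 3. Origin on its crest at mid-length, axes as for length 1.
- seam_5: Length 5 of 8 of the weld bead, next along from length 4. Origin on its crest at mid-length, axes as for length 1.
- seam_6: Length 6 of 8 of the weld bead, next along from length 5. Origin on its crest at mid-length, axes as for length 1.
- seam_7: Length 7 of 8 of the weld bead, next along from length 6. Origin on its crest at mid-length, axes as for length 1.
- seam_8: Length 8 of 8 of the weld bead, next along from length 7. Origin on its crest at mid-length, axes as for length 1.
- high_spot: The high spot: a rounded, gold-coloured blob of braze on the seam, 24 mm across, top 3 mm higher than the bead's crest (5.5 mm above the sheet), solid and fixed to the panel, somewhere between the start of length 6 and the middle of length 8. Origin at the top of the blob; z up, x and y within 0.3 rad of the stand's. It goes down with the panel.
- hammer: panel-beating hammer lying on the bench, about 280 mm long, wooden handle, steel head; a bystander. Origin at the centre of its underside.
- dolly: steel dolly block 55 x 85 x 48 mm lying on the bench; a bystander. Origin at the centre of its underside.
- tape_roll: roll of blue masking tape lying flat, 100 mm across, 24 mm high; a bystander. Origin at the centre of its underside.
- marker: paint marker standing on end, 21 mm across, 135 mm tall, white with a yellow cap; a bystander. Origin at the centre of its underside.
- sanding_block: cork sanding block, 68 x 125 x 28 mm; a bystander. Origin at the centre of its underside.
- mug: white mug, 82 mm across, 95 mm tall; a bystander. Origin at the centre of its underside.
- spray_can: aerosol can with a red band, 66 mm across, about 190 mm tall; a bystander. Origin at the centre of its underside.
- filler_tin: round tin with a green band, 100 mm across, 110 mm tall; a bystander. Origin at the centre of its underside.

How it is judged:
By the outcome, as a careful person would: the job done as asked, in the order asked, and still so for the second after the job is handed in, while the arm keeps its last pose, push and grip.
It also fails if it takes over 43 s, if anything falls off the work surface, if the arm or the gripper's body presses on something with over 40 N, if the wrist force passes 120 N, or if a joint passes its speed limit or range.

ROBOT

A 7-joint arm with a two-finger parallel gripper is mounted at the origin on the work surface. World frame = base frame: x ahead of the robot, y to its left, z up, the work surface at z = 0. Lengths are in m, angles in rad, forces in N, time in s.
With the tool pointing down it reaches from about 0.425 to 0.975 m from the base axis. Payload 16.7 kg.
Tool frame: the origin (TCP) lies at the very end of the fingers, on their centre line; the grasp point (between the pads) lies 19 mm behind it (robot.hold_point_z is the distance from the TCP to the grasp point, in m); z points along the fingers, y is the line along which they close (so a half turn about z gives the same grasp; the last joint's range is limited). The gripper opens to 85 mm and grips with 20 to 120 N. Pads are 22 mm wide; open, the fingers measure 114 mm over their backs; the gripper's body (76 mm by 85 mm) begins 54 mm behind the grasp point. The pads swing forward as they close: fully open they stand 13 mm farther back than shut.
Start: joints at [1.026, 0.426, 0.074, 1.606, -0.034, 1.111, -0.067], TCP at [0.26, -0.623, 0.231] pointing down, gripper open.
Joint ranges: [-2.85, 2.85], [-0.5, 2.14], [-1.23, 1.37], [0.21, 2.46], [-1.02, 4.16], [0.16, 2.05], [-2.73, 2.73]. Speed limits (rad/s): [1.89, 1.89, 2.39, 2.39, 3.01, 3.01, 3.01].

INTERFACE

Orientations are given as [roll, pitch, yaw] about the fixed x, y, z axes, in that order (R = Rz(yaw) Ry(pitch) Rx(roll)).
In Python, from plant import sensors, read_camera, camera_info, workorder, robot gives the robot as it stands. The module is installed in compiled form; this text tells all that it offers.
- The arm moves only by the tool step_arm, never from a script. Its argument "plan" is a list of rows, each an object of numbers: "grip": the opening, from -1 (shut) to 1 (fully open); "x", "y", "z": the shift along the tool's x, y, z each as a share of 0.1 m, from -1 to 1; "ax", "ay", "az": the turn, a rotation vector about the tool's x, y, z each as a share of 90 degrees, from -1 to 1. A call has 1 to 5 rows; each row is the pose to reach, as a shift and turn from the pose commanded when the call began, along the tool's axes at that moment; what a row does not reach only later rows make up. A row lasts 1/12 s, in which the tool goes at most 41.7 mm and 7.16 degrees, less where a joint would pass 70% of its speed; a pose out of reach is approached as far as the arm can. A call with a number of a shift or a turn outside -1 to 1 is refused whole. A call with a gripper value outside its range is refused whole. The fingers move at their own pace and stop on an object; "squeeze" is the grip in N (left out, the last holds). Time passes only in rows, so rows that repeat a pose let the fingers close. It gives the time, the measured TCP pose, the force, the opening and the grip force at its end, in the units of the state.
- sensors.get_state(): the state, without advancing time (a new reading comes with each control period).
- read_camera(name): name is "scene" or "top" or "wrist"; returns the picture (384x512x3 uint8, blue, green, red); there is no depth.
- camera_info(name): a dict with "K" (3x3 intrinsics, pixels), "extrinsics" (4x4, takes a point from camera to world coordinates). Camera axes: x right, y up, looking along -z (the intrinsics and any distortion apply to the point x, -y, -z); pixel columns grow to the right and rows downward; lengths in m; the calibration is good to about 2 mm. A picture is of the moment at which its call begins: read the wrist's pose just before it. camera_info takes no time and is no camera call; for the wrist camera it gives the pose at the moment of the call.
- workorder.job_done(): hands the job in; it is judged then, once.
The state is a dict: "clock": time; "joints": joint angles; "qvel": joint speeds; "tau": joint torques, N m; "position": TCP position; "tcp_rot": TCP orientation; "contact_force": force on the tool from outside, world axes, zero at the start; "ft_torque": the same for the moment, N m; "gripper_width": opening from 0.0 (shut) to 1.0 (fully open); "grasp_force": force on a finger pad.
Only numpy, scipy, OpenCV 4.12 (cv2) and the standard library are available. Lean on these libraries where they do the work, as an engineer would, in place of code of your own. Each camera call takes 0.05 s, during which the arm holds its last target. There are 200 camera calls.

## Working session

There is one attempt and no reset: what is moved stays moved. The work goes in short steps, Python scripts to look and compute and a tool call to move; the robot and the scene stay as the last step left them, time stands still between calls to the robot, and variables do not carry over. Pictures are saved under pics/ and viewed, at most 10 in all, crops included, and the job is handed in when it is done.

Besides the shell and the picture viewer there is one more tool, called after ">>>" in YAML: its name, and indented under it one key for each argument. step_arm: Moves the arm, as the interface text tells. Its arguments: {"type":"object","properties":{"plan":{"type":"array","items":{"type":"object","properties":{"grip":{"type":"number"},"x":{"type":"number"},"y":{"type":"number"},"z":{"type":"number"},"ax":{"type":"number"},"ay":{"type":"number"},"az":{"type":"number"}}}},"squeeze":{"type":"number"}},"required":["plan"]}

```bash
mkdir -p pics
python3 - <<'E'
from plant import *
import cv2,numpy as np
s=sensors.get_state();print({k:np.round(v,3) for k,v in s.items()})
a=read_camera("top");b=read_camera("scene")
cv2.imwrite("pics/top.png",a);cv2.imwrite("pics/scene.png",b)
for n in("top","scene","wrist"):
    c=camera_info(n);print(n,{k:(np.round(v,4).tolist() if not isinstance(v,str) else v) for k,v in c.items()})
E
```

```text
{'clock': np.float64(0.0), 'joints': array([ 1.026,  0.427,  0.074,  1.607, -0.034,  1.111, -0.067]), 'qvel': array([-0.   , -0.   ,  0.002,  0.001, -0.001, -0.001, -0.001]), 'tau': array([-1.0000e-03, -9.4984e+01,  3.7600e+00, -4.6351e+01,  1.9000e-02,
        1.0000e-02, -0.0000e+00]), 'position': array([ 0.26 , -0.622,  0.231]), 'tcp_rot': array([-3.14 ,  0.   ,  0.396]), 'contact_force': array([-0.012,  0.218,  0.999]), 'ft_torque': array([-0.032,  0.027,  0.051]), 'grasp_force': np.float64(0.0), 'gripper_width': np.float64(1.001)}
top {'K': [[446.4539, 0.0, 254.6892], [0.0, 446.4539, 192.5832], [0.0, 0.0, 1.0]], 'extrinsics': [[0.0117, 0.9786, -0.2054, 0.2461], [-0.9999, 0.0103, -0.0078, -0.0401], [-0.0056, 0.2055, 0.9787, 1.7057], [0.0, 0.0, 0.0, 1.0]]}
scene {'K': [[387.499, 0.0, 253.3946], [0.0, 387.499, 185.7433], [0.0, 0.0, 1.0]], 'extrinsics': [[0.7925, -0.379, 0.4779, 1.2078], [0.6095, 0.5209, -0.5976, -0.8497], [-0.0224, 0.7649, 0.6438, 0.9592], [0.0, 0.0, 0.0, 1.0]]}
wrist {'K': [[342.7553, 0.0, 252.9878], [0.0, 342.7553, 191.5727], [0.0, 0.0, 1.0]], 'extrinsics': [[0.3848, 0.88, 0.2784, 0.3303], [-0.923, 0.3675, 0.114, -0.5923], [-0.002, -0.3008, 0.9537, 0.3725], [0.0, 0.0, 0.0, 1.0]]}
```

View pics/top.png

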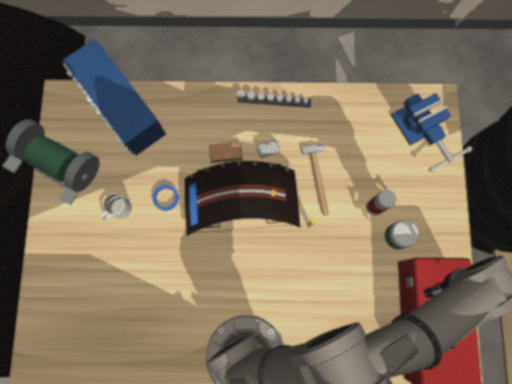

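View pics/scene.png

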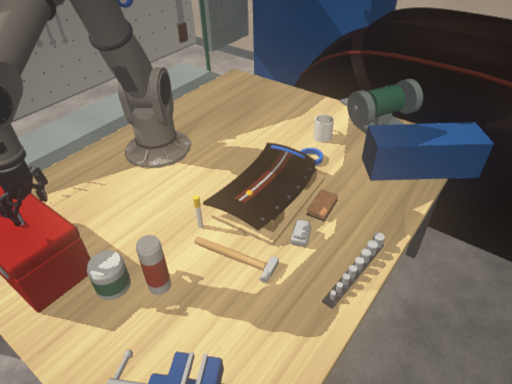

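The top view shows the panel at about (187–299, 162–233), with the blue tape at (193, 203) and the gold blob at (273, 192). The marker stands at (311, 222), close to the panel's right front corner. Next I'll enlarge the seam.

Run:
```python
import cv2,numpy as np
a=cv2.imread("pics/top.png")[155:240,180:325];b=cv2.imread("pics/scene.png")[135:245,190:335]
a=cv2.resize(a,None,fx=4,fy=4,interpolation=cv2.INTER_CUBIC)
b=cv2.resize(b,None,fx=3,fy=3,interpolation=cv2.INTER_CUBIC)
c=np.zeros((340+240,600,3),np.uint8);c[:340,:580]=a
b=cv2.resize(b,None,fx=.72,fy=.72);c[340:340+b.shape[0],:b.shape[1]]=b[:240]
cv2.imwrite("pics/crop.png",c)
t=cv2.imread("pics/top.png")
for u in range(186,300,6):
    print(u,[tuple(map(int,p)) for p in t[180:202,u]] if u in(210,240,273) else '')
```

```text
186 
192 
198 
204 
210 [(20, 20, 23), (25, 25, 28), (19, 22, 27), (19, 24, 25), (13, 17, 22), (21, 25, 30), (16, 18, 26), (21, 23, 25), (13, 18, 26), (16, 21, 33), (22, 27, 49), (28, 36, 63), (27, 35, 69), (32, 40, 71), (52, 57, 81), (83, 87, 99), (104, 108, 114), (101, 105, 111), (74, 78, 92), (48, 52, 79), (35, 41, 74), (33, 40, 71)]
216 
222 
228 
234 
240 [(21, 19, 29), (21, 22, 26), (14, 20, 25), (21, 19, 31), (24, 28, 47), (31, 39, 72), (34, 44, 86), (40, 50, 94), (57, 64, 99), (100, 107, 122), (143, 150, 155), (151, 157, 164), (112, 118, 134), (65, 72, 107), (43, 53, 99), (40, 50, 95), (35, 44, 81), (32, 38, 61), (28, 32, 43), (26, 29, 37), (29, 32, 41), (30, 32, 40)]
246 
252 
258 
264 
270 
276 
282 
288 
294
```

View pics/crop.png

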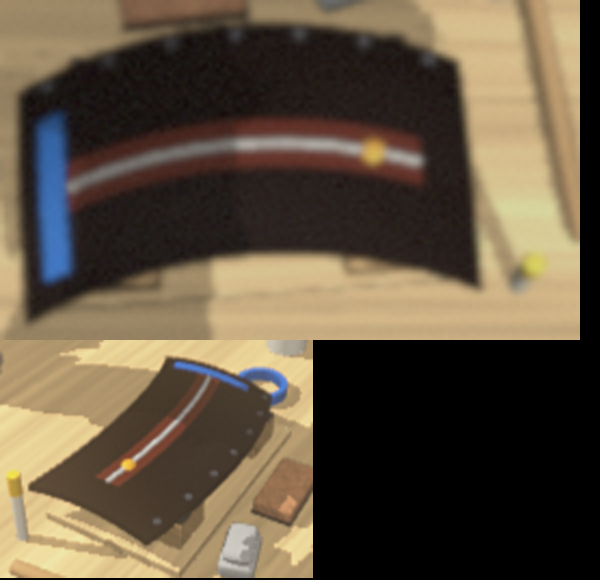

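The crop shows the grey bead on a reddish band in the top view, running from about (197, 202) beside the tape to (286, 195). The gold blob is at (273.5, 193).

```bash
cat > h.py <<'E'
import cv2,numpy as np
from plant import *
def ray(ci,uv,z):
    K,E=ci["K"],np.asarray(ci["extrinsics"]);u,v=np.asarray(uv,float).T;z=np.broadcast_to(z,u.shape)
    d=np.stack([(u-K[0][2])/K[0][0],-(v-K[1][2])/K[1][1],-np.ones_like(u)],1)@E[:3,:3].T
    return E[:3,3]+d*((z-E[2,3])/d[:,2])[:,None]
def proj(ci,P):
    K,E=np.asarray(ci["K"]),np.asarray(ci["extrinsics"]);q=(np.atleast_2d(P)-E[:3,3])@E[:3,:3]
    return np.stack([K[0,2]-K[0,0]*q[:,0]/q[:,2],K[1,2]+K[1,1]*q[:,1]/q[:,2]],1)
E
python3 - <<'E'
from h import *
t=cv2.imread("pics/top.png").astype(float);ci=camera_info("top")
pts=[]
for u in range(198,287):
    col=t[184:206,u,0];w=np.clip(col-50,0,None)
    if w.sum()>30 and not 268<=u<=279: pts.append((u,184+(w*np.arange(22)).sum()/w.sum()))
pts=np.array(pts);print(pts[[0,-1]])
g=np.clip(t[185:202,262:290,2]-t[185:202,262:290,0]-60,0,None);yy,xx=np.mgrid[185:202,262:290]
bu=((g*xx).sum()/g.sum(),(g*yy).sum()/g.sum());print("blob px",bu,g.max())
z=np.full(len(pts),.113)
for _ in range(6):
    P=ray(ci,pts,z);m=(P[0]+P[-1])/2;c=(P[0]-P[-1])[:2];L=np.hypot(*c);c/=L
    s=(P-m)[:,:2]@c;z=.1175-.014*(s/.16)**2
n=np.array([c[1],-c[0]]);n*=np.sign(n[0]);h=(P-m)[:,:2]@n
print("ends",P[0],P[-1],"chord",L,"yaw",np.arctan2(-c[0],c[1]))
f=np.polyfit(s,h,2);print("sag fit",f,"rms",np.std(h-np.polyval(f,s)), "sag",f[0]*.16**2)
zb=.115
for _ in range(6):
    B=ray(ci,[bu],zb)[0];sb=(B-m)[:2]@c;zb=.1205-.014*(sb/.16)**2
print("blob",B,sb,"h",(B-m)[:2]@n,np.polyval(f,sb))
sc=camera_info("scene");print("scene check blob/ends",proj(sc,[B,P[0],P[-1]]))
b=cv2.imread("pics/scene.png").astype(float)[180:200,235:262];g=np.clip(b[...,2]-b[...,0]-70,0,None);yy,xx=np.mgrid[180:200,235:262];print((g*xx).sum()/g.sum(),(g*yy).sum()/g.sum())
for y in (.16,.15,.14,.12,.1,.08,.04,0,-.04,-.08,sb):
    p=m[:2]+c*y+n*np.polyval(f,y);print(round(y,3),np.round(p,4),round(.1175-.014*(y/.16)**2,4))
E
```

```text
[[198.         201.01315789]
 [285.         194.69444444]]
blob px (np.float64(272.85575048732943), np.float64(192.46783625730995)) 66.0
ends [0.54864962 0.17959792 0.10358328] [ 0.57558264 -0.13831005  0.10358328] chord 0.3190468143292489 yaw 0.0845177128612188
sag fit [-0.97708007  0.00836937  0.0245797 ] rms 0.00039900325723829104 sag -0.02501324980173899
blob [ 0.58141698 -0.09350019  0.11322147] -0.11536600615226687 h 0.009596232224145403 0.010609894686644994
scene check blob/ends [[248.45580181 190.43399694]
 [285.88895095 151.30525009]
 [238.77038495 199.14044048]]
248.95620989052472 192.08305020762552
0.16 [0.5495 0.1801] 0.1035
0.15 [0.5533 0.1704] 0.1052
0.14 [0.5569 0.1607] 0.1068
0.12 [0.5635 0.1412] 0.1096
0.1 [0.5693 0.1216] 0.112
0.08 [0.5743 0.102 ] 0.114
0.04 [0.582  0.0625] 0.1166
0 [0.5866 0.0227] 0.1175
-0.04 [ 0.5881 -0.0173] 0.1166
-0.08 [ 0.5865 -0.0576] 0.114
-0.115 [ 0.5824 -0.0934] 0.1102
```

Measured sag is 25.0 mm and chord 319 mm, and both match the given sizes. The blob projects to within 2 px of where the scene camera sees it. First I'll lift, shut the fingers and align the yaw, then travel.

>>> step_arm:
  plan:
    - {"grip":-1,"z":-0.4,"az":0.2}
    - {"grip":-1,"z":-0.8,"az":0.2}
    - {"grip":-1,"z":-0.8,"az":0.2}
    - {"grip":-1,"z":-0.8,"az":0.2}
  squeeze: 40

```text
schema error: expected keys grip, x, y, z, ax, ay, az
```

>>> step_arm:
  plan:
    - {"grip":-1,"x":0.5,"y":-1}
    - {"grip":-1,"x":0.5,"y":-1}
    - {"grip":-1,"x":0.5,"y":-1}
    - {"grip":-1,"x":0.5,"y":-1}

```text
schema error: expected keys grip, x, y, z, ax, ay, az
```

>>> step_arm:
  plan:
    - {"grip":-1,"x":0.5,"y":-1}
    - {"grip":-1,"x":0.5,"y":-1}
    - {"grip":-1,"x":0.5,"y":-1}
    - {"grip":-1,"x":0.5,"y":-1}

```text
schema error: expected keys grip, x, y, z, ax, ay, az
```

All seven keys are required in each row.

>>> step_arm:
  plan:
    - {"grip":-1,"x":0,"y":0,"z":-0.4,"ax":0,"ay":0,"az":0.2}
    - {"grip":-1,"x":0,"y":0,"z":-0.8,"ax":0,"ay":0,"az":0.2}
    - {"grip":-1,"x":0,"y":0,"z":-0.8,"ax":0,"ay":0,"az":0.2}
    - {"grip":-1,"x":0,"y":0,"z":-0.8,"ax":0,"ay":0,"az":0.2}
  squeeze: 40

```text
clock: 0.43
position: [0.2605, -0.6236, 0.3137]
tcp_rot: [3.138, -0.001, 0.077]
contact_force: [0.0, -0.7, -0.7]
gripper_width: 0.451
grasp_force: 0.0
```

>>> step_arm:
  plan:
    - {"grip":-1,"x":0.5,"y":-1,"z":0,"ax":0,"ay":0,"az":0}
    - {"grip":-1,"x":0.5,"y":-1,"z":0,"ax":0,"ay":0,"az":0}
    - {"grip":-1,"x":0.5,"y":-1,"z":0,"ax":0,"ay":0,"az":0}
    - {"grip":-1,"x":0.5,"y":-1,"z":0,"ax":0,"ay":0,"az":0}

```text
clock: 0.77
position: [0.305, -0.5136, 0.3105]
tcp_rot: [-3.139, -0.001, 0.09]
contact_force: [0.9, -0.9, 1.3]
gripper_width: -0.002
grasp_force: 0.0
```

>>> step_arm:
  plan:
    - {"grip":-1,"x":0.5,"y":-1,"z":0,"ax":0,"ay":0,"az":0}
    - {"grip":-1,"x":0.5,"y":-1,"z":0,"ax":0,"ay":0,"az":0}
    - {"grip":-1,"x":0.5,"y":-1,"z":0,"ax":0,"ay":0,"az":0}
    - {"grip":-1,"x":0.5,"y":-1,"z":0,"ax":0,"ay":0,"az":0}

```text
clock: 1.1
position: [0.3461, -0.4098, 0.3106]
tcp_rot: [-3.139, -0.0, 0.09]
contact_force: [1.6, -0.8, 0.8]
gripper_width: 0.0
grasp_force: 0.0
```

>>> step_arm:
  plan:
    - {"grip":-1,"x":0.5,"y":-1,"z":0,"ax":0,"ay":0,"az":0}
    - {"grip":-1,"x":0.5,"y":-1,"z":0,"ax":0,"ay":0,"az":0}
    - {"grip":-1,"x":0.5,"y":-1,"z":0,"ax":0,"ay":0,"az":0}
    - {"grip":-1,"x":0.5,"y":-1,"z":0,"ax":0,"ay":0,"az":0}

```text
clock: 1.43
position: [0.3874, -0.3061, 0.3106]
tcp_rot: [-3.14, 0.0, 0.09]
contact_force: [0.3, 0.1, 0.6]
gripper_width: 0.001
grasp_force: 0.0
```

>>> step_arm:
  plan:
    - {"grip":-1,"x":0.5,"y":-1,"z":0,"ax":0,"ay":0,"az":0}
    - {"grip":-1,"x":0.5,"y":-1,"z":0,"ax":0,"ay":0,"az":0}
    - {"grip":-1,"x":0.5,"y":-1,"z":0,"ax":0,"ay":0,"az":0}
    - {"grip":-1,"x":0.5,"y":-1,"z":0,"ax":0,"ay":0,"az":0}

```text
clock: 1.77
position: [0.4287, -0.2024, 0.3107]
tcp_rot: [-3.14, 0.0, 0.09]
contact_force: [0.3, 0.1, 0.4]
gripper_width: 0.001
grasp_force: 0.0
```

>>> step_arm:
  plan:
    - {"grip":-1,"x":0.5,"y":-1,"z":0,"ax":0,"ay":0,"az":0}
    - {"grip":-1,"x":0.5,"y":-1,"z":0,"ax":0,"ay":0,"az":0}
    - {"grip":-1,"x":0.5,"y":-1,"z":0,"ax":0,"ay":0,"az":0}
    - {"grip":-1,"x":0.5,"y":-1,"z":0,"ax":0,"ay":0,"az":0}

```text
clock: 2.1
position: [0.47, -0.0986, 0.3106]
tcp_rot: [-3.14, 0.0, 0.09]
contact_force: [-0.8, 0.4, 0.1]
gripper_width: -0.002
grasp_force: 0.0
```

>>> step_arm:
  plan:
    - {"grip":-1,"x":0.5,"y":-1,"z":0,"ax":0,"ay":0,"az":0}
    - {"grip":-1,"x":0.5,"y":-1,"z":0,"ax":0,"ay":0,"az":0}
    - {"grip":-1,"x":0.5,"y":-1,"z":0,"ax":0,"ay":0,"az":0}
    - {"grip":-1,"x":0.5,"y":-1,"z":0,"ax":0,"ay":0,"az":0}

```text
clock: 2.43
position: [0.5113, 0.0053, 0.3105]
tcp_rot: [-3.139, 0.001, 0.09]
contact_force: [-1.2, -0.2, 0.5]
gripper_width: 0.003
grasp_force: 0.0
```

>>> step_arm:
  plan:
    - {"grip":-1,"x":0.5,"y":-1,"z":0,"ax":0,"ay":0,"az":0}
    - {"grip":-1,"x":0.5,"y":-1,"z":0,"ax":0,"ay":0,"az":0}
    - {"grip":-1,"x":0.5,"y":-1,"z":0,"ax":0,"ay":0,"az":0}
    - {"grip":-1,"x":0.5,"y":-1,"z":0,"ax":0,"ay":0,"az":0}

```text
clock: 2.77
position: [0.5526, 0.109, 0.3102]
tcp_rot: [-3.139, 0.001, 0.09]
contact_force: [-0.9, -0.1, -0.2]
gripper_width: 0.0
grasp_force: 0.0
```

Run:
```python
from h import *
import json
ci=camera_info("wrist");w=read_camera("wrist");cv2.imwrite("pics/w1.png",w)
json.dump({k:np.asarray(ci[k]).tolist() for k in("K","extrinsics")},open("w1.json","w"))
for s in (.16,.12,.08,.04,0,-.04,-.08):
    m=np.array([.5621,.0206]);c=np.array([-.0844,.9964]);n=np.array([.9964,.0844])
    p=m+c*s+n*(.02458+.00837*s-.977*s*s);print(s,proj(ci,[*p,.1175-.014*(s/.16)**2]).round(1))
```

```text
0.16 [[185.8 157. ]]
0.12 [[223.8 148.1]]
0.08 [[263.7 141.6]]
0.04 [[304.8 137.8]]
0 [[346.1 136.9]]
-0.04 [[386.6 138.9]]
-0.08 [[425.5 143.7]]
```

View pics/w1.png

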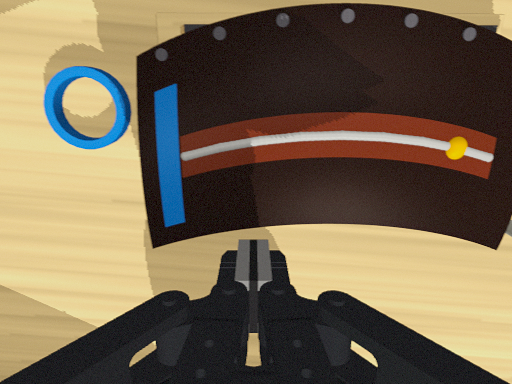

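The wrist view shows the whole bead, from (182, 157) beside the tape to (492, 158). The blob is at (457, 148), and the shut fingers are clear of the panel. I'll refine the seam from this view and plan waypoints in tool axes.

Run:
```python
from h import *
import json
ci=json.load(open("w1.json"));t=cv2.imread("pics/w1.png").astype(float)
pts=[]
for u in range(183,493):
    col=t[120:175,u,0];w=np.clip(col-80,0,None)
    if w.sum()>100 and not 440<=u<=472: pts.append((u,120+(w*np.arange(55)).sum()/w.sum()))
pts=np.array(pts)
yy,xx=np.mgrid[125:175,430:490];r=t[125:175,430:490];g=((r[...,2]>150)&(r[...,0]<80)&(r[...,1]>100))*1.
bu=((g*xx).sum()/g.sum(),(g*yy).sum()/g.sum());print("ends px",pts[0],pts[-1],"blob px",bu,g.sum())
z=np.full(len(pts),.113)
for _ in range(8):
    P=ray(ci,pts,z);m=(P[0]+P[-1])/2;c=(P[0]-P[-1])[:2];L=np.hypot(*c);c/=L
    s=(P-m)[:,:2]@c;z=.1175-.014*(s/.16)**2
n=np.array([c[1],-c[0]]);h=(P-m)[:,:2]@n;f=np.polyfit(s,h,2)
print("ends",P[0],P[-1],"chord",L,"sag",f[0]*.16**2,"rms",np.std(h-np.polyval(f,s)),"yaw",np.arctan2(-c[0],c[1]))
zb=.115
for _ in range(6):
    B=ray(ci,[bu],zb)[0];sb=(B-m)[:2]@c;zb=.1205-.014*(sb/.16)**2
print("blob",B,sb)
st=sensors.get_state();print(st["position"],st["tcp_rot"])
yaw=.09;tx=np.array([np.cos(yaw),np.sin(yaw)]);ty=np.array([np.sin(yaw),-np.cos(yaw)])
json.dump(dict(m=m.tolist(),c=c.tolist(),n=n.tolist(),f=f.tolist(),sb=sb),open("seam.json","w"))
for q in (.16,.152,.145,.13,.11,.09,.07,.05,.03,.01,-.01,-.03,-.05,-.07,-.08,-.09,-.1,sb):
    p=m[:2]+c*q+n*np.polyval(f,q);print(round(q,3),p.round(4),"tool xy",(p@tx).round(4),(p@ty).round(4),"z",round(.1175-.014*(q/.16)**2,4),"slope",round(-.028*q/.0256,3))
```

```text
ends px [183.         155.44594595] [492.        156.6563147] blob px (np.float64(456.66946778711485), np.float64(147.8235294117647)) 357.0
ends [0.55093897 0.18304898 0.10362545] [ 0.57811403 -0.13435285  0.10362545] chord 0.3185630285192365 sag -0.02458738409869566 rms 0.0002528239590401837 yaw 0.08540893885743005
blob [ 0.58509415 -0.08987425  0.11319691] -0.11556048554983228
[0.55203424 0.10603286 0.31002107] [-3.14037828e+00  2.04707914e-03  8.76429341e-02]
0.16 [0.5501 0.1837] tool xy 0.5644 -0.1335 z 0.1035 slope -0.175
0.152 [0.5532 0.1759] tool xy 0.5667 -0.1255 z 0.1049 slope -0.166
0.145 [0.5557 0.1691] tool xy 0.5687 -0.1185 z 0.106 slope -0.159
0.13 [0.5609 0.1545] tool xy 0.5725 -0.1035 z 0.1083 slope -0.142
0.11 [0.5671 0.135 ] tool xy 0.577 -0.0835 z 0.1109 slope -0.12
0.09 [0.5726 0.1154] tool xy 0.5807 -0.0634 z 0.1131 slope -0.098
0.07 [0.5773 0.0957] tool xy 0.5836 -0.0434 z 0.1148 slope -0.077
0.05 [0.5813 0.076 ] tool xy 0.5857 -0.0234 z 0.1161 slope -0.055
0.03 [0.5844 0.0562] tool xy 0.5871 -0.0034 z 0.117 slope -0.033
0.01 [0.5868 0.0363] tool xy 0.5877 0.0166 z 0.1174 slope -0.011
-0.01 [0.5885 0.0164] tool xy 0.5876 0.0366 z 0.1174 slope 0.011
-0.03 [ 0.5894 -0.0036] tool xy 0.5866 0.0566 z 0.117 slope 0.033
-0.05 [ 0.5895 -0.0237] tool xy 0.585 0.0766 z 0.1161 slope 0.055
-0.07 [ 0.5888 -0.0438] tool xy 0.5825 0.0966 z 0.1148 slope 0.077
-0.08 [ 0.5882 -0.0539] tool xy 0.581 0.1066 z 0.114 slope 0.088
-0.09 [ 0.5874 -0.064 ] tool xy 0.5793 0.1166 z 0.1131 slope 0.098
-0.1 [ 0.5864 -0.0741] tool xy 0.5774 0.1265 z 0.112 slope 0.109
-0.116 [ 0.5845 -0.0899] tool xy 0.574 0.1421 z 0.1102 slope 0.126
```

```bash
cat > fit.py <<'E'
from h import *
import json
ci=camera_info("wrist");t=read_camera("wrist");cv2.imwrite("pics/w_last.png",t);t=t.astype(float)
hsv=cv2.cvtColor(t.astype(np.uint8),cv2.COLOR_BGR2HSV)
g=((t[...,2]>150)&(t[...,0]<80)&(t[...,1]>100)).astype(np.uint8)
n_,lab,stt,cen=cv2.connectedComponentsWithStats(g)
S=json.load(open("seam.json"));m=np.array(S["m"]);c=np.array(S["c"]);n=np.array(S["n"])
# old seam's neighbourhood
q=np.linspace(.155,-.155,80);zq=.1175-.014*(q/.16)**2
X=m[:2]+np.outer(q,c)+np.outer(np.polyval(S["f"],q),n);px=proj(ci,np.c_[X,zq])
out=[]
for (u,v),qq,z in zip(px,q,zq):
    ui=int(round(u));vi=int(round(v))
    if not(0<=ui<512 and 14<=vi<370) or abs(qq-S["sb"])<.018: continue
    w=np.clip(t[vi-14:vi+15,ui,0]-80,0,None)
    if w.sum()<100: continue
    P=ray(ci,[(ui,vi-14+(w*np.arange(29)).sum()/w.sum())],z)[0]
    s=(P-m)[:2]@c;out.append((s,(P-m)[:2]@n-np.polyval(S["f"],s)))
out=np.array(out);print("n offset vs saved: by s",[(round(a[:,0].mean(),3),round(a[:,1].mean()*1e3,2)) for a in np.array_split(out,5)])
for i in range(1,n_):
    if stt[i,4]>100:
        B=ray(ci,[cen[i]],.1132)[0];print("gold",cen[i],stt[i,4],B.round(4),"s",((B-m)[:2]@c).round(4))
print(sensors.get_state()["position"].round(4))
E
python3 fit.py
```

```text
n offset vs saved: by s [(np.float64(0.128), np.float64(0.24)), (np.float64(0.071), np.float64(-0.0)), (np.float64(0.016), np.float64(0.06)), (np.float64(-0.039), np.float64(0.1)), (np.float64(-0.109), np.float64(-0.08))]
gold [453.61016949 146.30225989] 354 [ 0.5853 -0.0898  0.1132] s -0.1155
[0.5518 0.1039 0.3101]
```

```bash
cat > go.py <<'E'
import sys,json
from h import *
from scipy.spatial.transform import Rotation as R
S=json.load(open("seam.json"));m=np.array(S["m"])[:2];c=np.array(S["c"]);n=np.array(S["n"])
st=sensors.get_state();Rm=R.from_euler("xyz",st["tcp_rot"]);p0=st["position"]
s0=(p0[:2]-m)@c;h=(p0[:2]-m)@n-np.polyval(S["f"],s0)
print("t",round(float(st["clock"]),2),"s",s0.round(4),"off",h.round(4),"z-crest",(p0[2]-(.1175-.014*(s0/.16)**2)).round(4),"F",np.round(st["contact_force"],1))
up=float(sys.argv[1])
for a in sys.argv[2:]:
    q=float(a);P=np.r_[m+c*q+n*np.polyval(S["f"],q),.1175-.014*(q/.16)**2+up]
    T=R.from_euler("z",.0854)*R.from_euler("x",np.pi-np.arctan(.028*q/.0256))
    print(q,"xyz",(Rm.inv().apply(P-p0)*10).round(3),"rot",((Rm.inv()*T).as_rotvec()/(np.pi/2)).round(3))
E
python3 go.py .04 .148
```

```text
t 2.87 s 0.0804 off -0.0232 z-crest 0.1962 F [-0.6 -1.   0. ]
0.148 xyz [ 0.089 -0.676  1.646] rot [-0.102  0.001 -0.   ]
```

>>> step_arm:
  plan:
    - {"grip":-1,"x":0.05,"y":-0.3,"z":0.4,"ax":-0.05,"ay":0,"az":0}
    - {"grip":-1,"x":0.09,"y":-0.68,"z":0.8,"ax":-0.1,"ay":0,"az":0}
    - {"grip":-1,"x":0.09,"y":-0.68,"z":1,"ax":-0.1,"ay":0,"az":0}
    - {"grip":-1,"x":0.09,"y":-0.68,"z":1,"ax":-0.1,"ay":0,"az":0}
    - {"grip":-1,"x":0.09,"y":-0.68,"z":1,"ax":-0.1,"ay":0,"az":0}

```text
clock: 3.28
position: [0.5542, 0.1711, 0.2091]
tcp_rot: [2.983, 0.005, 0.083]
contact_force: [0.4, -1.0, 0.5]
gripper_width: -0.001
grasp_force: 0.0
```

```bash
python3 go.py .03 .148
```

```text
t 3.28 s 0.1471 off -0.0007 z-crest 0.1034 F [ 0.4 -1.   0.5]
0.148 xyz [ 0.008 -0.125  0.725] rot [-0.001  0.003 -0.001]
```

>>> step_arm:
  plan:
    - {"grip":-1,"x":0.01,"y":-0.06,"z":0.3,"ax":0,"ay":0,"az":0}
    - {"grip":-1,"x":0.01,"y":-0.12,"z":0.6,"ax":0,"ay":0,"az":0}
    - {"grip":-1,"x":0.01,"y":-0.12,"z":0.72,"ax":0,"ay":0,"az":0}
    - {"grip":-1,"x":0.01,"y":-0.12,"z":0.72,"ax":0,"ay":0,"az":0}
    - {"grip":-1,"x":0.01,"y":-0.12,"z":0.72,"ax":0,"ay":0,"az":0}

```text
clock: 3.7
position: [0.5571, 0.1712, 0.1395]
tcp_rot: [2.984, -0.0, 0.08]
contact_force: [-0.0, -0.6, 1.1]
gripper_width: -0.004
grasp_force: 0.0
```

```bash
python3 fit.py; python3 go.py .004 .150
```

```text
n offset vs saved: by s [(np.float64(0.139), np.float64(1.35)), (np.float64(0.106), np.float64(1.51)), (np.float64(0.075), np.float64(1.1)), (np.float64(0.043), np.float64(1.16)), (np.float64(0.012), np.float64(1.13))]
[0.5575 0.1719 0.1403]
t 3.75 s 0.1476 off 0.0027 z-crest 0.0347 F [-0.1  0.4  0.7]
0.15 xyz [-0.034 -0.072  0.303] rot [-0.004 -0.001 -0.003]
```

View pics/w_last.png

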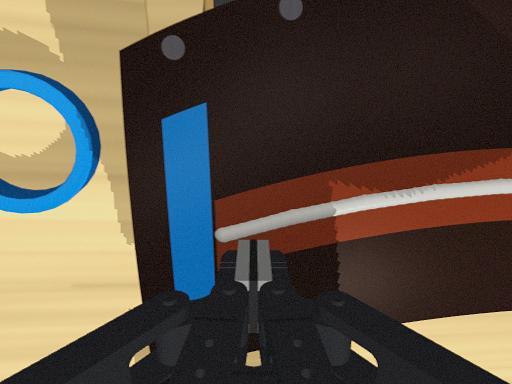

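The wrist view shows the bead's left end at (217, 236), right beside the tape, with the fingertip just in front of the bead's first length. Seen from closer, the seam sits about 1 mm farther out, so I'll blend that in and touch down gently.

```bash
python3 - <<'E'
import json
S=json.load(open("seam.json"));S["f"][2]+=.0008;json.dump(S,open("seam.json","w"))
E
python3 go.py .006 .150
```

```text
t 3.75 s 0.1476 off 0.0019 z-crest 0.0347 F [-0.1  0.4  0.7]
0.15 xyz [-0.026 -0.069  0.283] rot [-0.004 -0.001 -0.003]
```

>>> step_arm:
  plan:
    - {"grip":-1,"x":-0.02,"y":-0.07,"z":0.15,"ax":0,"ay":0,"az":0}
    - {"grip":-1,"x":-0.02,"y":-0.07,"z":0.28,"ax":0,"ay":0,"az":0}
    - {"grip":-1,"x":-0.02,"y":-0.07,"z":0.28,"ax":0,"ay":0,"az":0}
    - {"grip":-1,"x":-0.02,"y":-0.07,"z":0.28,"ax":0,"ay":0,"az":0}

```text
clock: 4.08
position: [0.5543, 0.1745, 0.11]
tcp_rot: [2.984, 0.0, 0.081]
contact_force: [-0.5, 0.1, 0.1]
gripper_width: -0.001
grasp_force: 0.0
```

```bash
python3 go.py -.003 .150
```

```text
t 4.08 s 0.1504 off -0.0002 z-crest 0.0048 F [-0.5  0.1  0.1]
0.15 xyz [ 0.003 -0.008  0.077] rot [-0.003  0.001 -0.003]
```

>>> step_arm:
  plan:
    - {"grip":-1,"x":0,"y":-0.01,"z":0.02,"ax":0,"ay":0,"az":0}
    - {"grip":-1,"x":0,"y":-0.01,"z":0.04,"ax":0,"ay":0,"az":0}
    - {"grip":-1,"x":0,"y":-0.01,"z":0.06,"ax":0,"ay":0,"az":0}
    - {"grip":-1,"x":0,"y":-0.01,"z":0.08,"ax":0,"ay":0,"az":0}
    - {"grip":-1,"x":0,"y":-0.01,"z":0.08,"ax":0,"ay":0,"az":0}

```text
clock: 4.5
position: [0.5545, 0.1751, 0.1016]
tcp_rot: [2.985, -0.001, 0.082]
contact_force: [0.6, 1.9, 2.9]
gripper_width: -0.005
grasp_force: 1.9
```

```bash
python3 go.py -.005 .150
```

```text
t 4.5 s 0.151 off 0.0002 z-crest -0.0034 F [0.6 1.9 2.9]
0.15 xyz [0.001 0.008 0.016] rot [-0.004 -0.    -0.002]
```

In contact: 2.9 N at 3.4 mm deep, which agrees with the given stiffness. Now the trace, aiming for about 5 mm depth.

```bash
python3 go.py -.005 .145 .14 .135 .13 .125
```

```text
t 4.5 s 0.151 off 0.0002 z-crest -0.0034 F [0.6 1.9 2.9]
0.145 xyz [0.015 0.058 0.016] rot [-0.001 -0.    -0.002]
0.14 xyz [0.029 0.109 0.016] rot [ 0.003 -0.    -0.002]
0.135 xyz [0.042 0.159 0.016] rot [ 0.006 -0.    -0.002]
0.13 xyz [0.055 0.21  0.017] rot [ 0.01  -0.    -0.002]
0.125 xyz [0.067 0.26  0.018] rot [ 0.013 -0.    -0.002]
```

>>> step_arm:
  plan:
    - {"grip":-1,"x":0.01,"y":0.05,"z":0.015,"ax":0,"ay":0,"az":0}
    - {"grip":-1,"x":0.03,"y":0.1,"z":0.015,"ax":0.003,"ay":0,"az":0}
    - {"grip":-1,"x":0.04,"y":0.15,"z":0.015,"ax":0.006,"ay":0,"az":0}
    - {"grip":-1,"x":0.05,"y":0.2,"z":0.015,"ax":0.01,"ay":0,"az":0}
    - {"grip":-1,"x":0.065,"y":0.25,"z":0.015,"ax":0.013,"ay":0,"az":0}

```text
clock: 4.92
position: [0.5628, 0.1507, 0.1044]
tcp_rot: [3.006, -0.001, 0.082]
contact_force: [-1.7, 5.0, 5.6]
gripper_width: -0.006
grasp_force: 2.8
```

```bash
python3 go.py -.005 .12 .11 .1 .09 .08
```

```text
t 4.92 s 0.126 off -0.0002 z-crest -0.0044 F [-1.7  5.   5.6]
0.12 xyz [0.016 0.06  0.006] rot [ 0.003 -0.    -0.002]
0.11 xyz [0.038 0.161 0.007] rot [ 0.01  -0.    -0.002]
0.1 xyz [0.058 0.261 0.009] rot [ 0.017 -0.    -0.002]
0.09 xyz [0.076 0.362 0.012] rot [ 0.024 -0.    -0.002]
0.08 xyz [0.093 0.462 0.016] rot [ 0.031 -0.    -0.002]
```

>>> step_arm:
  plan:
    - {"grip":-1,"x":0.015,"y":0.06,"z":0.005,"ax":0.003,"ay":0,"az":0}
    - {"grip":-1,"x":0.03,"y":0.12,"z":0.005,"ax":0.007,"ay":0,"az":0}
    - {"grip":-1,"x":0.042,"y":0.18,"z":0.006,"ax":0.011,"ay":0,"az":0}
    - {"grip":-1,"x":0.054,"y":0.24,"z":0.008,"ax":0.015,"ay":0,"az":0}
    - {"grip":-1,"x":0.065,"y":0.3,"z":0.01,"ax":0.02,"ay":0,"az":0}

```text
clock: 5.33
position: [0.5719, 0.1214, 0.1075]
tcp_rot: [3.037, -0.001, 0.082]
contact_force: [-1.0, 4.7, 5.3]
gripper_width: 0.002
grasp_force: 3.0
```

```bash
python3 go.py -.005 .09 .08 .07 .06 .05
```

```text
t 5.33 s 0.0961 off 0.0 z-crest -0.0049 F [-1.   4.7  5.3]
0.09 xyz [0.01  0.061 0.001] rot [ 0.004 -0.    -0.002]
0.08 xyz [0.027 0.161 0.002] rot [ 0.011 -0.    -0.002]
0.07 xyz [0.041 0.261 0.004] rot [ 0.018 -0.    -0.002]
0.06 xyz [0.054 0.362 0.008] rot [ 0.025 -0.    -0.002]
0.05 xyz [0.064 0.462 0.012] rot [ 0.031 -0.    -0.002]
```

Tracking is excellent. Continuing, 8 mm per row.

>>> step_arm:
  plan:
    - {"grip":-1,"x":0.013,"y":0.08,"z":0.001,"ax":0.005,"ay":0,"az":0}
    - {"grip":-1,"x":0.027,"y":0.16,"z":0.002,"ax":0.011,"ay":0,"az":0}
    - {"grip":-1,"x":0.039,"y":0.24,"z":0.003,"ax":0.016,"ay":0,"az":0}
    - {"grip":-1,"x":0.049,"y":0.32,"z":0.006,"ax":0.022,"ay":0,"az":0}
    - {"grip":-1,"x":0.058,"y":0.4,"z":0.009,"ax":0.027,"ay":0,"az":0}

```text
clock: 5.75
position: [0.5809, 0.0818, 0.1109]
tcp_rot: [3.08, -0.001, 0.082]
contact_force: [-0.3, 4.8, 5.1]
gripper_width: 0.001
grasp_force: 2.9
```

```bash
python3 go.py -.005 .05 .04 .03 .02 .01
```

```text
t 5.75 s 0.0559 off -0.0 z-crest -0.0049 F [-0.3  4.8  5.1]
0.05 xyz [0.006 0.059 0.001] rot [ 0.004 -0.    -0.002]
0.04 xyz [0.015 0.159 0.002] rot [ 0.011 -0.    -0.002]
0.03 xyz [0.022 0.259 0.004] rot [ 0.018 -0.    -0.002]
0.02 xyz [0.027 0.359 0.008] rot [ 0.025 -0.    -0.002]
0.01 xyz [0.029 0.459 0.012] rot [ 0.032 -0.    -0.002]
```

>>> step_arm:
  plan:
    - {"grip":-1,"x":0.008,"y":0.08,"z":0.001,"ax":0.005,"ay":0,"az":0}
    - {"grip":-1,"x":0.015,"y":0.16,"z":0.002,"ax":0.011,"ay":0,"az":0}
    - {"grip":-1,"x":0.021,"y":0.24,"z":0.003,"ax":0.016,"ay":0,"az":0}
    - {"grip":-1,"x":0.025,"y":0.32,"z":0.006,"ax":0.022,"ay":0,"az":0}
    - {"grip":-1,"x":0.028,"y":0.4,"z":0.009,"ax":0.027,"ay":0,"az":0}

```text
clock: 6.17
position: [0.587, 0.0421, 0.1124]
tcp_rot: [3.122, -0.001, 0.082]
contact_force: [-0.5, 3.8, 6.2]
gripper_width: -0.001
grasp_force: 2.8
```

```bash
python3 fit.py; python3 go.py -.005 .01 0 -.01 -.02 -.03
```

```text
n offset vs saved: by s [(np.float64(0.117), np.float64(2.77)), (np.float64(0.07), np.float64(3.21)), (np.float64(0.022), np.float64(3.04)), (np.float64(-0.027), np.float64(3.19)), (np.float64(-0.074), np.float64(3.21))]
gold [316.64375 240.19375] 160 [0.5975 0.015  0.1132] s -0.0121
gold [506.26229508 274.57377049] 244 [ 0.5862 -0.0776  0.1132] s -0.1034
gold [365.92441209 275.52967525] 1786 [ 0.581  -0.0107  0.1132] s -0.0364
[0.5872 0.0399 0.1123]
t 6.22 s 0.0135 off -0.0001 z-crest -0.0051 F [-0.4  2.1  5.4]
0.01 xyz [ 0.002  0.035 -0.   ] rot [ 0.006 -0.    -0.004]
0.0 xyz [0.003 0.135 0.001] rot [ 0.013 -0.    -0.004]
-0.01 xyz [0.002 0.235 0.004] rot [ 0.02  -0.    -0.004]
-0.02 xyz [-0.001  0.335  0.007] rot [ 0.027 -0.    -0.004]
-0.03 xyz [-0.005  0.435  0.012] rot [ 0.034 -0.    -0.004]
```

View pics/w_last.png

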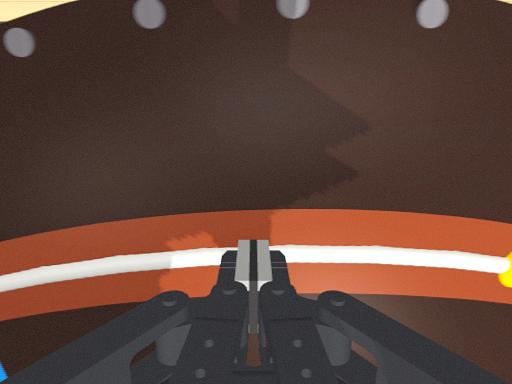

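The fingertip is on the bead: the tip edge is at row 240, the bead centre at about row 251, and the blob is at (508, 272) on the right. I'll check where the TCP projects relative to the bead.

Run:
```python
from h import *
from scipy.spatial.transform import Rotation as R
ci=camera_info("wrist");st=sensors.get_state();p=st["position"];Rm=R.from_euler("xyz",st["tcp_rot"])
for d in ([0,0,0],[.011,0,0],[.005,0,0],[0,.015,0],[0,-.015,0],[0,.03,0],[0,-.03,0]): print(d,proj(ci,p+Rm.apply(d)).round(1))
t=cv2.imread("pics/w_last.png").astype(int)
for u in (205,215,225,285,295,305): 
    v=np.where(t[225:290,u].min(1)>150)[0]+225;print(u,v.min() if len(v) else None,v.max() if len(v) else None)
```

```text
[0, 0, 0] [[255.2 256.3]]
[0.011, 0, 0] [[255.2 234.5]]
[0.005, 0, 0] [[255.2 246.5]]
[0, 0.015, 0] [[287.7 256.3]]
[0, -0.015, 0] [[222.7 256.3]]
[0, 0.03, 0] [[320.2 256.3]]
[0, -0.03, 0] [[190.2 256.3]]
205 248 265
215 248 264
225 248 251
285 245 259
295 245 262
305 245 262
```

The TCP projects to row 256 and the bead centre is at about 254.5, so it is centred within 1 mm. I'll add 0.6 mm of x and carry on.

>>> step_arm:
  plan:
    - {"grip":-1,"x":0.005,"y":0.07,"z":0,"ax":0.007,"ay":0,"az":0}
    - {"grip":-1,"x":0.008,"y":0.14,"z":0.001,"ax":0.013,"ay":0,"az":0}
    - {"grip":-1,"x":0.008,"y":0.22,"z":0.003,"ax":0.019,"ay":0,"az":0}
    - {"grip":-1,"x":0.006,"y":0.3,"z":0.006,"ax":0.024,"ay":0,"az":0}
    - {"grip":-1,"x":0.003,"y":0.38,"z":0.009,"ax":0.03,"ay":0,"az":0}

```text
clock: 6.63
position: [0.5903, 0.0043, 0.1123]
tcp_rot: [-3.114, -0.001, 0.082]
contact_force: [-0.1, 4.2, 5.4]
gripper_width: 0.001
grasp_force: 2.7
```

```bash
python3 - <<'E'
import json
S=json.load(open("seam.json"));S["f"][2]+=.0006;json.dump(S,open("seam.json","w"))
E
python3 go.py -.005 -.03 -.04 -.05 -.06 -.07 -.08
```

```text
t 6.63 s -0.0222 off -0.0002 z-crest -0.005 F [-0.1  4.2  5.4]
-0.03 xyz [-0.002  0.078  0.   ] rot [ 0.003 -0.001 -0.002]
-0.04 xyz [-0.009  0.178  0.002] rot [ 0.01  -0.001 -0.002]
-0.05 xyz [-0.018  0.278  0.004] rot [ 0.017 -0.001 -0.002]
-0.06 xyz [-0.028  0.378  0.007] rot [ 0.024 -0.001 -0.002]
-0.07 xyz [-0.041  0.479  0.011] rot [ 0.031 -0.001 -0.002]
-0.08 xyz [-0.055  0.579  0.017] rot [ 0.038 -0.001 -0.002]
```

>>> step_arm:
  plan:
    - {"grip":-1,"x":-0.002,"y":0.08,"z":0,"ax":0.004,"ay":0,"az":0}
    - {"grip":-1,"x":-0.008,"y":0.16,"z":0.001,"ax":0.009,"ay":0,"az":0}
    - {"grip":-1,"x":-0.014,"y":0.24,"z":0.003,"ax":0.014,"ay":0,"az":0}
    - {"grip":-1,"x":-0.021,"y":0.32,"z":0.005,"ax":0.02,"ay":0,"az":0}
    - {"grip":-1,"x":-0.03,"y":0.4,"z":0.008,"ax":0.025,"ay":0,"az":0}

```text
clock: 7.05
position: [0.5906, -0.036, 0.1104]
tcp_rot: [-3.075, -0.001, 0.082]
contact_force: [0.8, 4.0, 6.1]
gripper_width: 0.002
grasp_force: 2.7
```

```bash
python3 go.py -.005 -.07 -.075 -.08 -.085 -.09
```

```text
t 7.05 s -0.0624 off 0.0001 z-crest -0.005 F [0.8 4.  6.1]
-0.07 xyz [-0.01   0.077  0.001] rot [ 0.006 -0.001 -0.002]
-0.075 xyz [-0.017  0.127  0.001] rot [ 0.01  -0.001 -0.002]
-0.08 xyz [-0.025  0.177  0.002] rot [ 0.013 -0.001 -0.002]
-0.085 xyz [-0.033  0.227  0.003] rot [ 0.017 -0.001 -0.002]
-0.09 xyz [-0.041  0.278  0.005] rot [ 0.02  -0.001 -0.002]
```

>>> step_arm:
  plan:
    - {"grip":-1,"x":-0.005,"y":0.04,"z":0,"ax":0.003,"ay":0,"az":0}
    - {"grip":-1,"x":-0.01,"y":0.08,"z":0.001,"ax":0.006,"ay":0,"az":0}
    - {"grip":-1,"x":-0.016,"y":0.12,"z":0.001,"ax":0.009,"ay":0,"az":0}
    - {"grip":-1,"x":-0.022,"y":0.16,"z":0.002,"ax":0.012,"ay":0,"az":0}
    - {"grip":-1,"x":-0.022,"y":0.16,"z":0.002,"ax":0.012,"ay":0,"az":0}

```text
clock: 7.47
position: [0.5896, -0.0529, 0.109]
tcp_rot: [-3.057, -0.0, 0.08]
contact_force: [-0.3, 0.1, 5.3]
gripper_width: -0.001
grasp_force: 2.9
```

```bash
cat > gold.py <<'E'
from h import *
import json
S=json.load(open("seam.json"));m=np.array(S["m"])[:2];c=np.array(S["c"])
ci=camera_info("wrist");p=sensors.get_state()["position"];t=read_camera("wrist");cv2.imwrite("pics/w_last.png",t)
h=cv2.cvtColor(t,cv2.COLOR_BGR2HSV);g=cv2.inRange(h,(20,150,120),(36,255,255))
_,_,st,ce=cv2.connectedComponentsWithStats(g)
print("tcp px",proj(ci,p))
for s,q in zip(st[1:],ce[1:]):
    if s[4]>60:
        B=ray(ci,[(s[0]+s[2]/2,q[1])],.1132-.005)[0];print(s,q.round(1),B.round(4),"s",((B[:2]-m)@c).round(4))
E
python3 gold.py;python3 go.py -.005 -.085 -.09 -.095 -.1
```

```text
tcp px [[255.10745484 256.43701803]]
[ 315  245   48   44 1540] [338.6 266.6] [ 0.5888 -0.0916  0.1082] s -0.1176
t 7.52 s -0.079 off -0.0001 z-crest -0.0051 F [-0.4 -1.4  5.3]
-0.085 xyz [-0.008  0.06  -0.   ] rot [ 0.005 -0.001 -0.003]
-0.09 xyz [-0.017  0.11   0.   ] rot [ 0.009 -0.001 -0.003]
-0.095 xyz [-0.026  0.16   0.001] rot [ 0.012 -0.001 -0.003]
-0.1 xyz [-0.035  0.211  0.002] rot [ 0.016 -0.001 -0.003]
```

View pics/w_last.png

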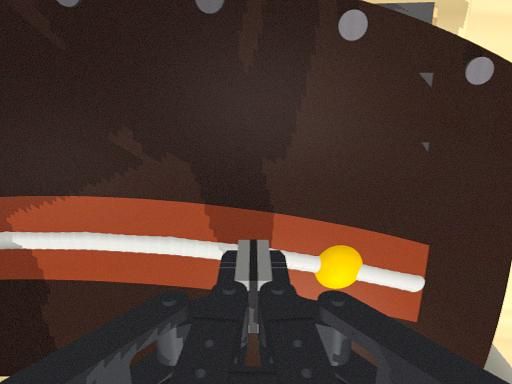

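The blob is at (339, 267), 84 px to the right of the TCP, so s is about −0.117 and consistent with the earlier measurements. I'll creep on and let the TCP rise as the tip climbs the blob.

>>> step_arm:
  plan:
    - {"grip":-1,"x":-0.004,"y":0.03,"z":0,"ax":0.002,"ay":0,"az":0}
    - {"grip":-1,"x":-0.008,"y":0.06,"z":0,"ax":0.004,"ay":0,"az":0}
    - {"grip":-1,"x":-0.013,"y":0.09,"z":0,"ax":0.007,"ay":0,"az":0}
    - {"grip":-1,"x":-0.018,"y":0.12,"z":0,"ax":0.01,"ay":0,"az":0}
    - {"grip":-1,"x":-0.023,"y":0.15,"z":0,"ax":0.012,"ay":0,"az":0}

```text
clock: 7.93
position: [0.5886, -0.067, 0.1078]
tcp_rot: [-3.037, -0.001, 0.081]
contact_force: [0.4, 3.7, 4.8]
gripper_width: -0.002
grasp_force: 2.6
```

```bash
python3 go.py -.005 -.097 -.1 -.105 -.11 -.1175
```

```text
t 7.93 s -0.0931 off 0.0001 z-crest -0.0049 F [0.4 3.7 4.8]
-0.097 xyz [-0.008  0.04   0.001] rot [ 0.001 -0.001 -0.002]
-0.1 xyz [-0.013  0.07   0.001] rot [ 0.003 -0.001 -0.002]
-0.105 xyz [-0.023  0.12   0.001] rot [ 0.006 -0.001 -0.002]
-0.11 xyz [-0.034  0.171  0.002] rot [ 0.01  -0.001 -0.002]
-0.1175 xyz [-0.05   0.246  0.003] rot [ 0.015 -0.001 -0.002]
```

>>> step_arm:
  plan:
    - {"grip":-1,"x":-0.003,"y":0.02,"z":0,"ax":0,"ay":0,"az":0}
    - {"grip":-1,"x":-0.007,"y":0.04,"z":0,"ax":0.001,"ay":0,"az":0}
    - {"grip":-1,"x":-0.011,"y":0.06,"z":0,"ax":0.002,"ay":0,"az":0}
    - {"grip":-1,"x":-0.015,"y":0.08,"z":0,"ax":0.003,"ay":0,"az":0}

```text
clock: 8.27
position: [0.5877, -0.075, 0.107]
tcp_rot: [-3.033, -0.001, 0.082]
contact_force: [0.3, 2.7, 5.4]
gripper_width: 0.0
grasp_force: 2.5
```

```bash
python3 gold.py; python3 go.py -.005  -.105 -.11 -.1175
```

```text
tcp px [[255.03833484 256.47795522]]
[ 274  239   44   45 1210] [298.1 258.8] [ 0.5898 -0.0936  0.1082] s -0.1197
t 8.32 s -0.1015 off 0.0 z-crest -0.0049 F [0.2 2.4 5.1]
-0.105 xyz [-0.007  0.035  0.001] rot [ 0.004 -0.001 -0.003]
-0.11 xyz [-0.017  0.085  0.001] rot [ 0.007 -0.001 -0.003]
-0.1175 xyz [-0.034  0.161  0.002] rot [ 0.012 -0.001 -0.003]
```

>>> step_arm:
  plan:
    - {"grip":-1,"x":-0.003,"y":0.02,"z":0,"ax":0.001,"ay":0,"az":0}
    - {"grip":-1,"x":-0.007,"y":0.04,"z":0,"ax":0.003,"ay":0,"az":0}
    - {"grip":-1,"x":-0.01,"y":0.055,"z":0,"ax":0.005,"ay":0,"az":0}

```text
clock: 8.57
position: [0.5872, -0.08, 0.1064]
tcp_rot: [-3.024, -0.001, 0.082]
contact_force: [0.7, 9.4, 6.0]
gripper_width: 0.003
grasp_force: 4.4
```

```bash
python3 gold.py; python3 go.py -.005  -.11 -.115 -.12
```

```text
tcp px [[255.03797368 256.48822779]]
[269 237  39  43 881] [290.4 254.3] [ 0.5914 -0.095   0.1082] s -0.1212
t 8.62 s -0.1062 off 0.0 z-crest -0.005 F [-0.   4.   5.6]
-0.11 xyz [-0.008  0.038  0.   ] rot [ 0.002 -0.001 -0.002]
-0.115 xyz [-0.019  0.089  0.001] rot [ 0.005 -0.001 -0.002]
-0.12 xyz [-0.03   0.139  0.001] rot [ 0.008 -0.001 -0.002]
```

Contact with the blob's flank shows as a lateral spike and a slight rise in Fz. Continuing in small steps.

>>> step_arm:
  plan:
    - {"grip":-1,"x":-0.004,"y":0.02,"z":-0.003,"ax":0.001,"ay":0,"az":0}
    - {"grip":-1,"x":-0.008,"y":0.04,"z":-0.005,"ax":0.002,"ay":0,"az":0}
    - {"grip":-1,"x":-0.008,"y":0.04,"z":-0.005,"ax":0.002,"ay":0,"az":0}

```text
clock: 8.87
position: [0.5867, -0.0844, 0.1065]
tcp_rot: [-3.021, -0.001, 0.082]
contact_force: [-0.4, 4.7, 6.1]
gripper_width: -0.0
grasp_force: 3.7
```

```bash
python3 gold.py; python3 go.py -.004  -.115 -.12
```

```text
tcp px [[255.01980052 256.48447412]]
[260 234  38  39 609] [282.6 247.5] [ 0.5937 -0.0948  0.1082] s -0.1212
t 8.92 s -0.1101 off 0.0 z-crest -0.0044 F [-0.2  4.2  7. ]
-0.115 xyz [-0.011  0.049 -0.004] rot [ 0.003 -0.001 -0.002]
-0.12 xyz [-0.022  0.099 -0.003] rot [ 0.007 -0.001 -0.002]
```

>>> step_arm:
  plan:
    - {"grip":-1,"x":-0.005,"y":0.025,"z":-0.006,"ax":0.002,"ay":0,"az":0}
    - {"grip":-1,"x":-0.011,"y":0.05,"z":-0.012,"ax":0.003,"ay":0,"az":0}
    - {"grip":-1,"x":-0.011,"y":0.05,"z":-0.012,"ax":0.003,"ay":0,"az":0}

```text
clock: 9.17
position: [0.586, -0.0904, 0.1071]
tcp_rot: [-3.018, -0.001, 0.081]
contact_force: [0.7, 1.6, 6.7]
gripper_width: 0.002
grasp_force: 3.1
```

```bash
python3 gold.py; python3 go.py -.003  -.119 -.12
```

```text
tcp px [[255.00335758 256.4618494 ]]
[244 231  42  23 421] [267.9 239.8] [ 0.5956 -0.0943  0.1082] s -0.1208
t 9.22 s -0.1161 off 0.0002 z-crest -0.003 F [-0.1  0.7  7.1]
-0.119 xyz [-0.009  0.029 -0.   ] rot [ 0.004 -0.001 -0.003]
-0.12 xyz [-0.011  0.039 -0.   ] rot [ 0.004 -0.001 -0.003]
```

Run:
```python
import cv2,numpy as np
t=cv2.imread("pics/w_last.png");h=cv2.cvtColor(t,cv2.COLOR_BGR2HSV);g=cv2.inRange(h,(20,150,120),(36,255,255))
for v in range(229,262,2):
    u=np.where(g[v,200:330])[0]+200
    if len(u):print(v,u.min(),u.max(),(u.min()+u.max())/2)
cv2.imwrite("pics/z1.png",cv2.resize(t[200:300,190:330],None,fx=5,fy=5,interpolation=cv2.INTER_CUBIC))
```

```text
231 257 267 262.0
233 251 272 261.5
235 247 276 261.5
237 245 278 261.5
239 244 280 262.0
241 269 282 275.5
243 269 283 276.0
245 269 284 276.5
247 269 284 276.5
249 269 285 277.0
251 280 284 282.0
253 282 283 282.5
```

View pics/z1.png

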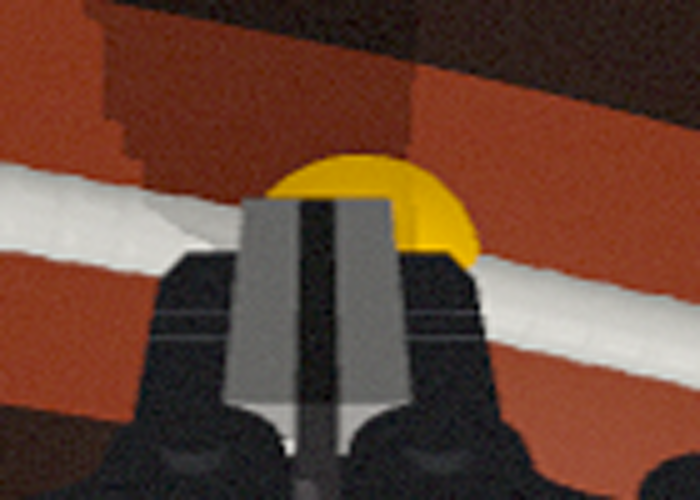

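The zoom shows the tip mostly over the gold blob. The blob's centre column is about 261.7 and the tip's is about 255, so roughly 3 mm remain. I'll make that last move and ease up about 1.5 mm.

>>> step_arm:
  plan:
    - {"grip":-1,"x":-0.003,"y":0.015,"z":-0.007,"ax":0.002,"ay":0,"az":0}
    - {"grip":-1,"x":-0.006,"y":0.031,"z":-0.015,"ax":0.004,"ay":0,"az":0}
    - {"grip":-1,"x":-0.006,"y":0.031,"z":-0.015,"ax":0.004,"ay":0,"az":0}
    - {"grip":-1,"x":-0.006,"y":0.031,"z":-0.015,"ax":0.004,"ay":0,"az":0}

```text
clock: 9.55
position: [0.5856, -0.0935, 0.1081]
tcp_rot: [-3.011, -0.0, 0.081]
contact_force: [0.5, 0.2, 3.9]
gripper_width: -0.002
grasp_force: 2.5
```

```bash
python3 gold.py; python3 go.py -.0015  -.1193;python3 - <<'E'
import cv2,numpy as np
t=cv2.imread("pics/w_last.png");h=cv2.cvtColor(t,cv2.COLOR_BGR2HSV);g=cv2.inRange(h,(20,150,120),(36,255,255))
for v in range(229,242,2):
    u=np.where(g[v,200:330])[0]+200
    if len(u):print(v,u.min(),u.max(),(u.min()+u.max())/2)
E
```

```text
tcp px [[254.96582033 256.47646424]]
[235 230  45  21 416] [258.1 238. ] [ 0.5951 -0.0939  0.1082] s -0.1204
t 9.6 s -0.1193 off 0.0003 z-crest -0.0016 F [-0.6  0.9  5. ]
-0.1193 xyz [-0.003 -0.    -0.001] rot [-0.    -0.001 -0.003]
231 246 264 255.0
233 242 268 255.0
235 239 271 255.0
237 237 273 255.0
239 235 275 255.0
241 235 276 255.5
```

The tip is centred on the blob (column 255.0 against TCP 255.0) at about 4–5 N. I'll settle briefly, check and hand in.

>>> step_arm:
  plan:
    - {"grip":-1,"x":0,"y":0,"z":0,"ax":0,"ay":0,"az":0}
    - {"grip":-1,"x":0,"y":0,"z":0,"ax":0,"ay":0,"az":0}
    - {"grip":-1,"x":0,"y":0,"z":0,"ax":0,"ay":0,"az":0}

```text
clock: 9.85
position: [0.5856, -0.0935, 0.1081]
tcp_rot: [-3.011, -0.0, 0.081]
contact_force: [0.1, 0.9, 3.6]
gripper_width: -0.0
grasp_force: 2.5
```

Run:
```python
from plant import *
s=sensors.get_state();print(s["position"],s["contact_force"])
if 3<s["contact_force"][2]<8: print(workorder.job_done())
```

```text
[ 0.58557976 -0.09353801  0.10806172] [0.13486983 0.89969649 3.60385048]
the job is handed in; nothing more can be done
None
```

I traced the seam with the shut fingers from the blue-taped end to the gold blob, in touch at every force reading. They now rest centred on the blob at about 4 N, and the job was handed in at 9.9 s.

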